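# Offer a bare lid up to its freshly glazed caddy

## Task

Slide the clear cover of the wooden dust box right open and leave it open, lift the rectangular lid out by its knob, bring it across, clear of the row of vases, and hold it level, square and centred over the mouth of the rectangular glazed caddy with its lower edge about a centimetre above the rim, so that I can check the fit. The glaze is wet: nothing may touch the caddy, and the other ware on the bench and the round lid in the box must not be knocked or shifted. Finish still holding the lid there in the gripper; do not set it down.

Things in the scene. Friction and masses are not known exactly. Their poses are not given: they have to be found in the camera images.
- box: Plywood dust box, fixed, 290 (its x) x 410 (its y) x 58 mm high, walls 10, floor 6 mm thick; origin under its centre, z up. Aluminium side channels reach 73 mm. A fixed clear panel (height 59 to 63 mm) closes its +y half for good; a sliding cover closes the -y half, where two loose lids lie on the floor side by side along the box's x, 110 mm to the -y side of its centre.
- cover (a joint): How far the clear sliding cover is open, m: 0 shut (over the box's -y half), 0.18 at its end stop (over the fixed panel). It slides along the box's +y with about 2 N of friction and stays where left. Panel 268 x 200 x 4 mm, 66 to 70 mm above the table; starts shut or up to 40 mm open.
- cover_handle (a point): Top centre of the cover's aluminium bar handle, 93 mm above the table. Bar 90 mm long along the box's x, 14 mm wide along its y, from 7 to 23 mm above the panel's top (on two feet). Moves with the cover; when shut it is 150 mm to the -y side of the box's centre. Axes as the box's.
- caddy_lid: The rectangular lid, bare dark-grey fired clay, about 0.18 kg, loose in the box. Origin at the centre of its lower edge (under its flange), z up, x along its long side. Flange 93 x 61 mm from 0 to 8 mm high, plate 110 x 78 mm from 8 to 15 mm, upright bar knob 44 (along x) x 16 (along y) mm from 15 to 43 mm, at the centre.
- caddy: The rectangular caddy, loose, standing on a 15 mm wooden bat; open-topped, white raw glaze with a dark foot, 110 (its x) x 78 (its y) x 90 mm high, walls 6 mm; origin under its centre, z up. Wet glaze: not to be touched.
- caddy_rim (a point): Centre of the caddy's mouth at rim height (90 mm above its underside, about 105 mm above the table); axes as the caddy's: x along its long side.
- round_lid: Bystander: round lid of the same dark clay, 92 mm across, 42 mm high with a small round knob, loose in the box beside the rectangular one; origin under its centre.
- round_jar: Bystander: round white-glazed jar, 94 mm across, 90 mm high, on the same bat as the caddy; origin under its centre.
- vase_tall: Bystander: dark clay vase, 68 mm across, 185 mm high, one of the row of three on a 15 mm ware board between the box and the bat; origin under its centre.
- vase_straight: Bystander: nearly straight-sided dark clay vase, 66 mm across, 165 mm high, in the same row; origin under its centre.
- vase_round: Bystander: round-bellied dark clay vase, 72 mm across, 150 mm high, in the same row; origin under its centre.
- glaze_brush: Bystander: brush lying on the table near the bat.
- wax_bottle: Bystander: white bottle, 52 mm across, 130 mm high, beside the bat; origin under its centre.

How it is judged:
On the way, in this order (a step that is already met when the one before it is completed fails the run):
1. the cover is slid right open (0.16 m or more) (value of joint cover above 0.16 m), for 0.2 s.
2. the rectangular lid is lifted clear of the box in the gripper (height (world z) of caddy_lid above 0.09 m and contact force between the fingers and caddy_lid above 1 N and contact force between box and caddy_lid below 0.1 N), for 0.2 s.
At the end, for the whole second after the job is handed in: The gripper holds the rectangular lid still over the caddy: lower edge 4 to 20 mm above the rim, centre within 7 mm of the mouth's centre, long sides parallel within 0.10 rad (either way round), level within 0.09 rad, no contact with the caddy, and the cover still open by 0.155 m or more (z of caddy_lid in the frame of caddy_rim between 0.004 and 0.02 m and horizontal distance between caddy_lid and caddy_rim below 0.007 m and angle between the x axis of caddy_lid and the x axis of caddy_rim, either way round below 0.1 rad and angle between caddy_lid's own z axis and vertical below 0.09 rad and linear speed of caddy_lid below 0.02 m/s and contact force between the fingers and caddy_lid above 1 N and contact force between caddy_lid and caddy below 0.1 N and angle between caddy's own z axis and vertical below 0.05 rad and value of joint cover above 0.155 m); the arm keeps its last pose, push and grip.
It fails at once if the lid, the gripper or the arm touches the wet caddy (contact force between any of caddy_lid, the fingers, the arm and caddy above 0.3 N or distance of caddy from where it was at the start of the episode above 0.008 m).
It fails at once if a bystander on the bench is shifted more than 15 mm or tipped (distance of any of round_jar, vase_tall, vase_straight, vase_round, glaze_brush, wax_bottle from where it was at the start of the episode above 0.015 m).
It fails at once if the round lid is shifted more than 25 mm (distance of round_lid from where it was at the start of the episode above 0.025 m).
It also fails if it takes over 51 s, if anything falls off the work surface, if the arm or the gripper's body presses on something with over 40 N, if the wrist force passes 120 N, or if a joint passes its speed limit or range.

## Robot

A 6-joint arm with a two-finger parallel gripper is mounted at the origin on the work surface. World frame = base frame: x ahead of the robot, y to its left, z up, the work surface at z = 0. Lengths are in m, angles in rad, forces in N, time in s.
With the tool pointing down it reaches from about 0.35 to 0.775 m from the base axis. Payload 5.5 kg.
Tool frame: the origin (TCP) lies midway between the tips of the shut fingers; the grasp point (between the pads) lies behind it (env.grip_point_offset is the z of the grasp point in the tool frame, in m); z points along the fingers, y is the direction in which the jaws open and shut (so a half turn about z gives the same grasp; the last joint's range is limited). The gripper opens to 85 mm and grips with 20 to 120 N. Pads are 22 mm wide; open, the fingers measure 114 mm over their backs; the gripper's body (76 mm by 85 mm) begins 54 mm behind the grasp point. The pads swing forward as they close: fully open they stand 13 mm farther back than shut.
Start: joints at [-1.294, 0.313, 0.046, 1.304, 0, 1.431], TCP at [0.233, -0.526, 0.231] pointing down, gripper open.
Joint ranges: [-2.76, 2.76], [-0.86, 1.69], [-1.03, 1.26], [-2.2, 2.34], [-1.47, 1.5], [-3.14, 3.14]. Speed limits (rad/s): [2.57, 2.57, 3.14, 3.14, 3.14, 3.14].

## Interface

Orientations are given as a unit quaternion [w, x, y, z].
In Python, from workcell import env, viewer gives the robot as it stands. The module is installed in compiled form; this text tells all that it offers.
- The arm moves only by the shell command python3 -m inch 'ROWS' [OPENING] [FORCE]. ROWS is JSON, a list of rows, each a list of 2 entries, a list of its own where there are three numbers: the shift along the tool's x, y, z in m, then the turn about the tool's z in degrees. In form: [[[tx, ty, tz], spin], ...]. A call has 1 to 5 rows; each row is the pose to reach, as a shift and turn from the pose measured when the call began, along the tool's axes at that moment; what a row does not reach only later rows make up. A row lasts 1/12 s, in which the tool goes at most 41.7 mm and 7.16 degrees, less where a joint would pass 70% of its speed; a pose out of reach is approached as far as the arm can. A call with a gripper value outside its range is refused whole. OPENING is the closure, from 0 (fully open) to 1 (shut), set as the call begins (- or left out, the last holds). The fingers move at their own pace and stop on an object; FORCE is the grip in N (left out, the last holds). Time passes only in rows, so rows that repeat a pose let the fingers close. It gives the time, the measured TCP pose, the force and the opening at its end, in the units of the state.
- env.get_state(): the state, without advancing time (a new reading comes with each control period).
- viewer.read_camera(name): name is "side" or "top" or "wrist"; returns a dict with "image" (480x640x3 uint8, red, green, blue), "depth" (480x640 float32, m along the optical axis (not along the pixel's ray), 0 where there is no reading), "vertical_fov" (degrees; the focal length in pixels is half the picture's height over the tangent of half this angle, whatever the lens; pixels are square), "cx", "cy" (the principal point, pixels), "R" (3x3) and "t" (3): a world point X has camera coordinates R X + t; the wrist camera has in their place "T_tool_cam" (4x4, takes a point from camera to tool coordinates, whose origin is the TCP and whose axes are the flange's). Camera axes: x right, y down, z forward; pixel columns grow to the right and rows downward; lengths in m; the calibration is good to about 2 mm. The wrist camera is an equidistant fisheye: a pixel r from the principal point sees the ray r / f radians off the axis. A picture is of the moment at which its call begins: read the wrist's pose just before it.
- env.hand_in(): hands the job in, once; it reports no verdict.
The state is a dict: "clock": time; "joint_pos": joint angles; "qvel": joint speeds; "tau": joint torques, N m; "tcp_pos": TCP position; "orientation": TCP orientation; "wrist_force": force on the tool from outside, world axes, zero at the start; "ft_torque": the same for the moment, N m; "finger_gap": finger opening in m.
Only numpy, scipy, OpenCV 4.12 (cv2) and the standard library are available. Lean on these libraries where they do the work, as an engineer would, in place of code of your own. Each camera call takes 0.05 s, during which the arm holds its last target. There are 200 camera calls.

## Working session

There is one attempt and no reset: what is moved stays moved. The work goes in short steps, Python scripts to look and compute and a shell command to move; the robot and the scene stay as the last step left them, time stands still between calls to the robot, and variables do not carry over. Pictures are saved under pics/ and viewed, on a budget of 10 in all, crops included, one or two more only if the job needs it, and the job is handed in when it is done.

```bash
mkdir -p pics
cat > h.py <<'E'
import numpy as np, cv2
from workcell import env, viewer
def q2R(q):
    from scipy.spatial.transform import Rotation as Ro
    return Ro.from_quat([q[1],q[2],q[3],q[0]]).as_matrix()
def cam(n):
    s=env.get_state(); c=viewer.read_camera(n)
    c["f"]=240/np.tan(np.radians(c["vertical_fov"])/2)
    if n=="wrist":
        T=np.array(c["T_tool_cam"]); Rt=q2R(s["orientation"])
        c["Rwc"]=Rt@T[:3,:3]; c["C"]=Rt@T[:3,3]+np.array(s["tcp_pos"])
    else:
        R=np.array(c["R"]); c["Rwc"]=R.T; c["C"]=-R.T@np.array(c["t"])
    c["n"]=n; return c
def rays(c,uv):
    uv=np.asarray(uv,float).reshape(-1,2); d=(uv-[c["cx"],c["cy"]])/c["f"]
    if c["n"]=="wrist":
        r=np.linalg.norm(d,axis=1,keepdims=True)+1e-12
        v=np.hstack([d/r*np.sin(r),np.cos(r)])
    else: v=np.hstack([d,np.ones((len(d),1))])
    return v@c["Rwc"].T
def onz(c,uv,z):
    v=rays(c,uv); return c["C"]+v*((z-c["C"][2])/v[:,2])[:,None]
def cloud(c):
    v,u=np.mgrid[:480,:640]; uv=np.stack([u,v],-1).reshape(-1,2)
    r=rays(c,uv)
    zf=r@c["Rwc"][:,2]
    P=c["C"]+r/zf[:,None]*c["depth"].reshape(-1,1)
    P[c["depth"].ravel()==0]=np.nan
    return P.reshape(480,640,3)
def save(c,name): cv2.imwrite("pics/"+name,c["image"][...,::-1])
E
python3 - <<'E'
from h import *
s=env.get_state(); print(s, env.grip_point_offset)
for n in ("top","side","wrist"):
    c=cam(n); save(c,n+"0.png"); print(n,c["C"],c["Rwc"][:,2],c["f"],c["cx"],c["cy"], (c["depth"]>0).mean())
    import pickle; pickle.dump(c,open(n+"0.pkl","wb"))
E
```

```text
{'clock': 0.0, 'joint_pos': array([-1.29362068e+00,  3.14032355e-01,  4.49697191e-02,  1.30359944e+00,
       -2.77574176e-06,  1.43122131e+00]), 'qvel': array([-0.00157245,  0.00092453,  0.00099618, -0.00162304,  0.00023457,
       -0.00104285]), 'tau': array([-9.86464220e-04, -4.80626070e+01,  2.98534781e+01,  1.92180974e-02,
       -2.53077596e-04,  4.12499986e-06]), 'tcp_pos': array([ 0.23261614, -0.52528291,  0.23038691]), 'orientation': array([-9.30570533e-04,  9.78367876e-01,  2.06870561e-01, -6.55159165e-05]), 'wrist_force': array([ 0.24333011,  0.28525134, -0.1389747 ]), 'ft_torque': array([-0.00423877, -0.03392097,  0.04292984]), 'finger_gap': 0.08576543332299012} -0.0187
top [ 0.44871692 -0.08765369  1.20335977] [ 0.06681078 -0.00184104 -0.99776397] 454.6892593551648 320.4035305373417 242.11237654797563 0.9962565104166666
side [0.26548991 0.70659309 0.6916626 ] [ 0.26032614 -0.76090843 -0.59434725] 462.78525364797144 317.4790604711252 240.28935288757268 0.99587890625
wrist [ 0.30894268 -0.49044678  0.37315328] [-0.3004876  -0.1315088  -0.94467594] 371.64829954431775 315.08021603237586 235.7545864712573 0.9960384114583334
```

View pics/top0.png

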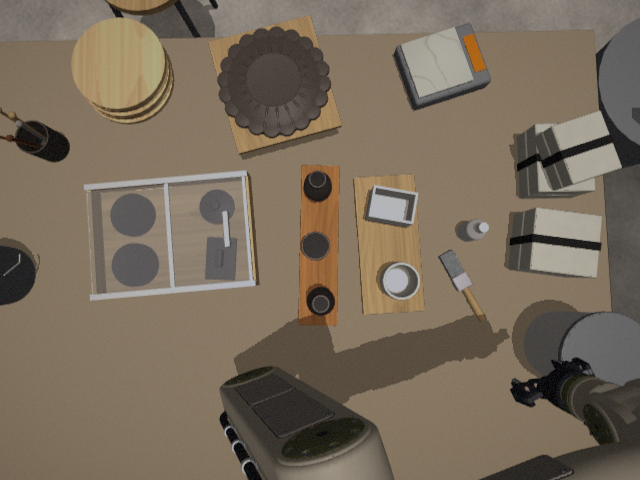

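View pics/side0.png

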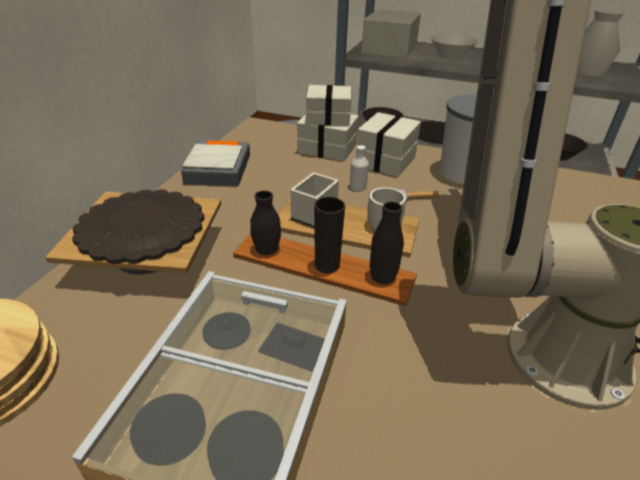

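The top view shows the box at left: channel frame about (90–250, 175–295), handle bar (226, 229), rectangular lid (221, 259) and round lid (216, 206). The vase row is at x≈318, the caddy at (391, 205), the round jar at (401, 281) and the bottle at (478, 229). The side view shows the same layout, with the knob near (293, 338) and the caddy at (315, 200).

Run:
```python
from h import *
import pickle
t=pickle.load(open("top0.pkl","rb")); s=pickle.load(open("side0.pkl","rb"))
P=cloud(t); Q=cloud(s)
for n,(u,v) in dict(handle=(226,229),lid=(215,270),knob=(219,259),round=(210,212),rim=(369,205),vase1=(318,180),vase2=(315,245),vase3=(320,300),jar=(383,281),bottle=(474,226),table=(280,250),panel=(190,250),boxfr=(168,230)).items(): print(n,P[v,u].round(3))
a=t["image"][160:330,80:500]; b=s["image"][160:400,180:440]
A=cv2.resize(a,None,fx=1.9,fy=1.9,interpolation=cv2.INTER_CUBIC); B=cv2.resize(b,None,fx=1.0,fy=1.0)
B=cv2.resize(s["image"][165:365,200:420],None,fx=1.38,fy=1.38,interpolation=cv2.INTER_CUBIC)
o=np.zeros((600,800,3),np.uint8); o[:A.shape[0],:A.shape[1]]=A[:600,:800]; o[324:324+B.shape[0],:B.shape[1]]=B[:276]
w=cv2.resize(pickle.load(open("wrist0.pkl","rb"))["image"],(368,276)); o[324:600,420:788]=w
cv2.imwrite("pics/crop1.png",o[...,::-1])
# caddy rim: cloud at rim height and colour
for nm,c,PP,(u0,v0,u1,v1) in (("top",t,P,(355,170,430,235)),("side",s,Q,(280,160,350,240))):
    m=np.zeros((480,640),np.uint8); sub=PP[v0:v1,u0:u1]; m[v0:v1,u0:u1]=(sub[...,2]>0.097)&(sub[...,2]<0.115)
    cs,_=cv2.findContours(m,cv2.RETR_EXTERNAL,cv2.CHAIN_APPROX_NONE); k=max(cs,key=cv2.contourArea)
    p=onz(c,k.reshape(-1,2),.105)[:,:2].astype(np.float32); print(nm,m.sum(),np.nanmedian(sub[m[v0:v1,u0:u1]>0],axis=0),cv2.minAreaRect(p))
```

```text
handle [0.56  0.141 0.095]
lid [0.46  0.173 0.075]
knob [0.488 0.164 0.069]
round [0.606 0.186 0.07 ]
rim [ 0.615 -0.213  0.072]
vase1 [ 0.662 -0.087  0.166]
vase2 [ 0.511 -0.077  0.181]
vase3 [ 0.389 -0.086  0.203]
jar [ 0.425 -0.238  0.105]
bottle [ 0.554 -0.464  0.103]
table [ 0.511  0.018 -0.001]
panel [0.512 0.235 0.072]
boxfr [0.563 0.29  0.074]
top 435 [ 0.60884246 -0.26961324  0.10586087] ((0.6098397970199585, -0.26819589734077454), (0.11064999550580978, 0.07961073517799377), 78.63487243652344)
side 467 [ 0.5940725  -0.24083036  0.10331053] ((0.6079584956169128, -0.25981783866882324), (0.12180972844362259, 0.08482932299375534), 78.10960388183594)
```

View pics/crop1.png

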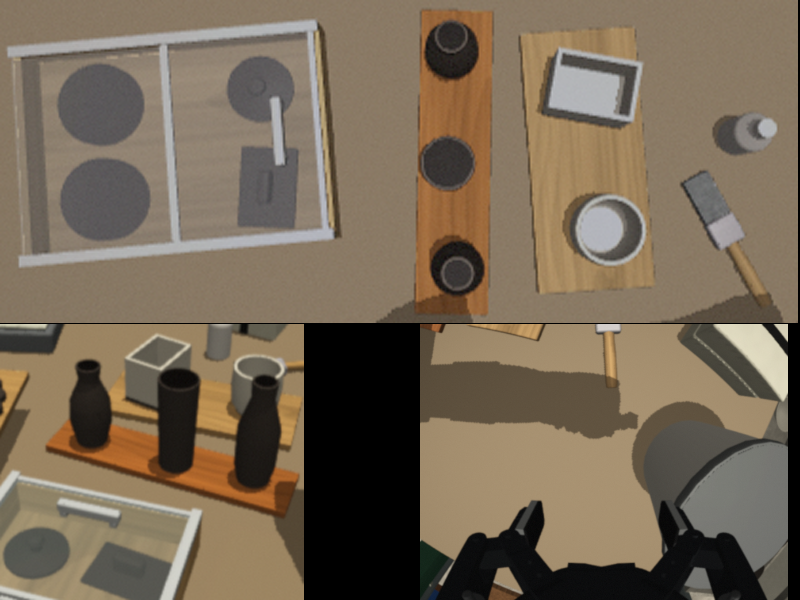

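Run:
```python
from h import *
import pickle
t=pickle.load(open("top0.pkl","rb")); s=pickle.load(open("side0.pkl","rb"))
cen={}
for nm,c,(u0,v0,u1,v1) in (("top",t,(218,205,234,252)),("side",s,(236,290,294,314))):
    g=cv2.cvtColor(c["image"],cv2.COLOR_RGB2GRAY)[v0:v1,u0:u1]
    th,m=cv2.threshold(g,0,255,cv2.THRESH_OTSU)
    cs,_=cv2.findContours(m,cv2.RETR_EXTERNAL,cv2.CHAIN_APPROX_NONE)
    k=max(cs,key=cv2.contourArea).reshape(-1,2)+[u0,v0]
    r=cv2.minAreaRect(k.astype(np.float32)); cen[nm]=r[0]
    q=cv2.minAreaRect(onz(c,k,.093)[:,:2].astype(np.float32)); print(nm,th,k.min(0),k.max(0),r,"onz",q)
A=[];b=[]
for c,n in ((t,"top"),(s,"side")):
    d=rays(c,cen[n])[0]; d/=np.linalg.norm(d); M=np.eye(3)-np.outer(d,d); A.append(M); b.append(M@c["C"])
print("tri",np.linalg.lstsq(np.vstack(A),np.hstack(b),rcond=None)[0])
# box channels: bright pixels
hsv=cv2.cvtColor(t["image"],cv2.COLOR_RGB2HSV); m=((hsv[...,1]<40)&(hsv[...,2]>150)).astype(np.uint8); m[:160]=0;m[310:]=0;m[:,:75]=0;m[:,270:]=0
m[200:260,218:234]=0
cs,_=cv2.findContours(m,cv2.RETR_EXTERNAL,cv2.CHAIN_APPROX_NONE); k=max(cs,key=cv2.contourArea).reshape(-1,2)
print("box",k.min(0),k.max(0),cv2.minAreaRect(onz(t,k,.073)[:,:2].astype(np.float32)))
```

```text
top 138.0 [222 211] [229 246] ((225.4588165283203, 228.46469116210938), (35.20369338989258, 4.985272407531738), 85.60128784179688) onz ((0.5615623593330383, 0.142380490899086), (0.08683250844478607, 0.012209336273372173), 3.9612531661987305)
side 158.0 [242 291] [286 304] ((264.03912353515625, 297.3210754394531), (44.90687561035156, 5.372950077056885), 12.33908748626709) onz ((0.5606154799461365, 0.14415863156318665), (0.08706853538751602, 0.013768400065600872), 3.8623759746551514)
tri [0.56128532 0.14260778 0.09128234]
box [ 84 170] [254 300] ((0.5517458915710449, 0.28824582695961), (0.29266563057899475, 0.4084470570087433), 3.8337535858154297)
```

```bash
cat > go.py <<'E'
import sys
from h import *
# usage: go.py x y z  yaw_of_tool_x_deg : prints shift in tool axes and spin
s=env.get_state(); R=q2R(s["orientation"]); p=s["tcp_pos"]
yaw=np.degrees(np.arctan2(R[1,0],R[0,0])); tilt=np.degrees(np.arccos(-R[2,2]))
print("t",round(s["clock"],2),"tcp",p.round(4),"yaw",yaw.round(2),"tilt",tilt.round(2),"gap",round(s["finger_gap"],4),"F",s["wrist_force"].round(1),"q",s["joint_pos"].round(2))
if len(sys.argv)>3:
    a=list(map(float,sys.argv[1:])); print("shift",(R.T@(np.array(a[:3])-p)).round(4), "spin",round((yaw-a[3]+180)%360-180,1) if len(a)>3 else "")
E
python3 -m inch '[[[0,0,-0.02],-6.4],[[0,0,-0.04],-12.8],[[0,0,-0.06],-19.2],[[0,0,-0.08],-25.6],[[0,0,-0.1],-32]]'
python3 -m inch '[[[0,0,0],-6.4],[[0,0,0],-12.8],[[0,0,0],-19.2],[[0,0,0],-25.6],[[0,0,0],-32]]'
python3 -m inch '[[[0,0,0],-6.4],[[0,0,0],-12.8],[[0,0,0],-19.2],[[0,0,0],-25.6],[[0,0,0],-32]]'
python3 -m inch '[[[0,0,0],-6.4],[[0,0,0],-12.8],[[0,0,0],-19.2],[[0,0,0],-25.6],[[0,0,0],-32]]'
python3 -m inch '[[[0,0,0],-6.4],[[0,0,0],-12.8],[[0,0,0],-19.2],[[0,0,0],-25.6],[[0,0,0],-32]]'
python3 go.py 0.561 0.1425 0.33 183.84
```

```text
clock: 0.57
tcp_pos: [0.2326, -0.5253, 0.3312]
orientation: [-0.001, 0.882, 0.471, 0.0]
wrist_force: [-0.3, -0.3, 0.5]
finger_gap: 0.0851
clock: 0.98
tcp_pos: [0.2326, -0.5251, 0.3308]
orientation: [-0.001, 0.716, 0.698, 0.001]
wrist_force: [0.2, -0.2, -0.4]
finger_gap: 0.0855
clock: 1.4
tcp_pos: [0.2325, -0.525, 0.3304]
orientation: [-0.001, 0.494, 0.87, 0.001]
wrist_force: [-0.4, -1.3, 0.0]
finger_gap: 0.0854
clock: 1.82
tcp_pos: [0.2325, -0.5248, 0.33]
orientation: [-0.001, 0.232, 0.973, 0.002]
wrist_force: [0.4, 0.1, 0.2]
finger_gap: 0.0856
clock: 2.23
tcp_pos: [0.2325, -0.5247, 0.3296]
orientation: [-0.001, -0.048, 0.999, 0.003]
wrist_force: [0.5, -0.4, -0.7]
finger_gap: 0.0853
t 2.23 tcp [ 0.2325 -0.5247  0.3296] yaw -174.54 tilt 0.32 gap 0.0853 F [ 0.5 -0.4 -0.7] q [-1.29  0.31  0.28  1.55 -0.   -1.39]
shift [-0.3906  0.6328  0.0027] spin 1.6
```

```bash
python3 -m inch '[[[-0.0195,0.0316,0],0],[[-0.039,0.0632,0],0],[[-0.0585,0.0948,0],0],[[-0.078,0.1264,0],0],[[-0.0975,0.158,0],0]]' >/dev/null
python3 -m inch '[[[-0.0195,0.0316,0],0],[[-0.039,0.0632,0],0],[[-0.0585,0.0948,0],0],[[-0.078,0.1264,0],0],[[-0.0975,0.158,0],0]]' >/dev/null
python3 -m inch '[[[-0.0195,0.0316,0],0],[[-0.039,0.0632,0],0],[[-0.0585,0.0948,0],0],[[-0.078,0.1264,0],0],[[-0.0975,0.158,0],0]]' >/dev/null
python3 -m inch '[[[-0.0195,0.0316,0],0],[[-0.039,0.0632,0],0],[[-0.0585,0.0948,0],0],[[-0.078,0.1264,0],0],[[-0.0975,0.158,0],1.6]]'
python3 go.py 0.561 0.1425 0.33 183.84
python3 - <<'E'
from h import *
c=cam("wrist"); save(c,"w1.png"); print(c["C"])
import pickle; pickle.dump(c,open("w1.pkl","wb"))
E
```

```text
clock: 3.9
tcp_pos: [0.5621, 0.1487, 0.3321]
orientation: [-0.001, -0.033, 0.999, 0.003]
wrist_force: [1.4, 0.3, 0.1]
finger_gap: 0.0855
t 3.9 tcp [0.5621 0.1487 0.3321] yaw -176.18 tilt 0.35 gap 0.0855 F [1.4 0.3 0.1] q [0.12 0.33 0.31 1.55 0.01 0.05]
shift [ 0.0015 -0.0062  0.0021] spin -0.0
[0.47651025 0.14307761 0.47489993]
```

View pics/w1.png

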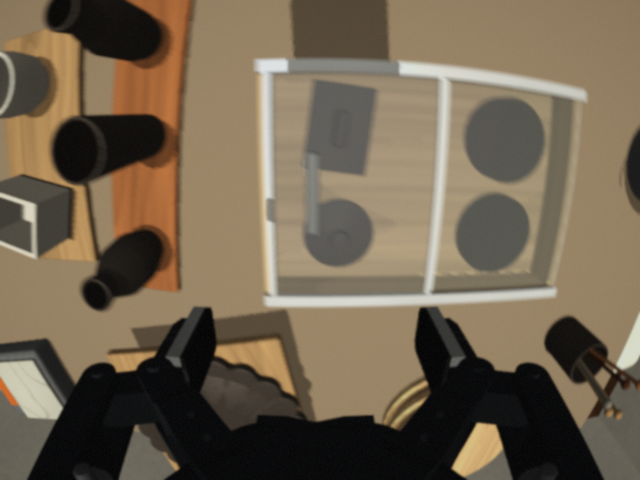

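The wrist view from above the box shows the handle bar running from (312, 153) to (313, 235), the lid's knob at (342, 128) and the round lid at (338, 232). I'll check the handle position from this view, then descend.

```bash
python3 - <<'E'
from h import *
import pickle
c=pickle.load(open("w1.pkl","rb")); t=pickle.load(open("top0.pkl","rb"))
print(onz(c,[[312,153],[313,235],[312.5,194]],.093).round(4))
A=[];b=[]
for k,uv in ((t,(225.46,228.46)),(c,(312.5,194))):
    d=rays(k,uv)[0]; d/=np.linalg.norm(d); M=np.eye(3)-np.outer(d,d); A.append(M); b.append(M@k["C"])
print("tri",np.linalg.lstsq(np.vstack(A),np.hstack(b),rcond=None)[0])
E
python3 -m inch '[[[0.0015,-0.006,0.04],0],[[0.0015,-0.006,0.08],0],[[0.0015,-0.006,0.12],0],[[0.0015,-0.006,0.16],0],[[0.0015,-0.006,0.17],0]]'
python3 go.py 0.561 0.1425 0.08 183.84
```

```text
[[0.5188 0.1449 0.093 ]
 [0.6075 0.1516 0.093 ]
 [0.562  0.1482 0.093 ]]
tri [0.56497813 0.1475161  0.07294416]
clock: 4.37
tcp_pos: [0.5582, 0.149, 0.1534]
orientation: [-0.007, -0.034, 0.999, 0.004]
wrist_force: [-1.8, 0.3, -0.3]
finger_gap: 0.0853
t 4.37 tcp [0.5582 0.149  0.1534] yaw -176.07 tilt 0.89 gap 0.0853 F [-1.8  0.3 -0.3] q [ 0.12  0.36 -0.08  1.14  0.01  0.05]
shift [-0.0033 -0.0074  0.0733] spin 0.1
```

```bash
python3 -m inch '[[[-0.003,-0.006,0.01],0],[[-0.003,-0.006,0.02],0],[[-0.003,-0.006,0.02],0],[[-0.003,-0.006,0.02],0]]'
python3 go.py 0.561 0.144 0.08 183.84
python3 - <<'E'
from h import *
c=cam("wrist"); save(c,"w2.png"); print(c["C"])
import pickle; pickle.dump(c,open("w2.pkl","wb"))
E
python3 go.py 0.561 0.144 0.08 183.84
```

```text
clock: 4.7
tcp_pos: [0.5619, 0.1435, 0.1343]
orientation: [-0.006, -0.034, 0.999, 0.004]
wrist_force: [-0.0, -0.3, 0.4]
finger_gap: 0.0852
t 4.7 tcp [0.5619 0.1435 0.1343] yaw -176.08 tilt 0.86 gap 0.0852 F [-0.  -0.3  0.4] q [ 0.11  0.38 -0.11  1.1   0.01  0.04]
shift [0.0002 0.0001 0.0543] spin 0.1
[0.47783903 0.1372988  0.27791376]
t 4.75 tcp [0.5624 0.1436 0.1349] yaw -176.07 tilt 0.8 gap 0.0851 F [-0.4 -0.1  0.4] q [ 0.11  0.38 -0.11  1.1   0.01  0.04]
shift [0.0008 0.     0.0549] spin 0.1
```

View pics/w2.png

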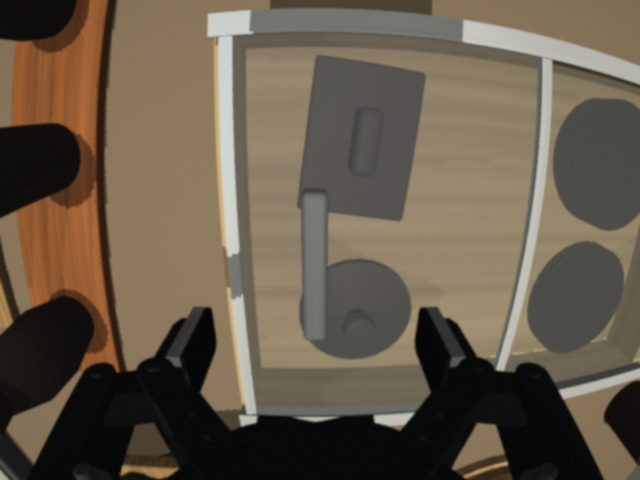

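The bar (centre (314, 265)) lies midway between the fingers (x≈317), so I can descend and grip it.

```bash
python3 -m inch '[[[0,0,0.02],0],[[0,0,0.04],0],[[0,0,0.053],0],[[0,0,0.055],0],[[0,0,0.055],0]]'
python3 go.py 0.561 0.144 0.08 183.84
python3 -m inch '[[[0,0,0],0],[[0,0,0],0],[[0,0,0],0],[[0,0,0],0],[[0,0,0],0]]' 1 30
python3 -m inch '[[[0,0,0],0],[[0,0,0],0],[[0,0,0],0]]'
python3 go.py 0.561 0.144 0.08 183.84
```

```text
clock: 5.17
tcp_pos: [0.562, 0.1442, 0.0806]
orientation: [-0.005, -0.034, 0.999, 0.004]
wrist_force: [0.3, 0.4, -0.5]
finger_gap: 0.0853
t 5.17 tcp [0.562  0.1442 0.0806] yaw -176.06 tilt 0.78 gap 0.0853 F [ 0.3  0.4 -0.5] q [ 0.11  0.42 -0.19  0.98  0.01  0.04]
shift [ 0.0011 -0.0002  0.0006] spin 0.1
clock: 5.58
tcp_pos: [0.5624, 0.1442, 0.0813]
orientation: [-0.005, -0.034, 0.999, 0.004]
wrist_force: [-0.1, -1.0, -0.5]
finger_gap: 0.0256
clock: 5.83
tcp_pos: [0.5625, 0.1442, 0.0816]
orientation: [-0.005, -0.034, 0.999, 0.004]
wrist_force: [-0.7, 0.3, 2.0]
finger_gap: 0.0128
t 5.83 tcp [0.5625 0.1442 0.0816] yaw -176.07 tilt 0.73 gap 0.0128 F [-0.7  0.3  2. ] q [ 0.11  0.42 -0.19  0.98  0.01  0.04]
shift [ 0.0015 -0.0001  0.0016] spin 0.1
```

```bash
python3 -m inch '[[[0,0.015,0],0],[[0,0.035,0],0],[[0,0.055,0],0],[[0,0.075,0],0],[[0,0.09,0],0]]'
python3 -m inch '[[[0,0.015,0],0],[[0,0.035,0],0],[[0,0.055,0],0],[[0,0.072,0],0],[[0,0.074,0],0]]'
python3 -m inch '[[[0,0.003,0],0],[[0,0.006,0],0],[[0,0.008,0],0],[[0,0.008,0],0]]'
python3 go.py 0.550 0.318 0.08 183.84
```

```text
clock: 6.25
tcp_pos: [0.5562, 0.2346, 0.0816]
orientation: [-0.005, -0.034, 0.999, 0.004]
wrist_force: [2.5, -1.8, -5.8]
finger_gap: 0.013
clock: 6.67
tcp_pos: [0.551, 0.3109, 0.0816]
orientation: [-0.005, -0.035, 0.999, 0.004]
wrist_force: [1.9, 0.4, -3.9]
finger_gap: 0.0131
clock: 7.0
tcp_pos: [0.5505, 0.3186, 0.0816]
orientation: [-0.005, -0.035, 0.999, 0.004]
wrist_force: [0.6, -0.7, -2.5]
finger_gap: 0.013
t 7.0 tcp [0.5505 0.3186 0.0816] yaw -175.96 tilt 0.74 gap 0.013 F [ 0.6 -0.7 -2.5] q [ 0.39  0.51 -0.03  1.04  0.01  0.32]
shift [ 0.0005 -0.0006  0.0016] spin 0.2
```

```bash
python3 -m inch '[[[0,0,0],0],[[0,0,0],0],[[0,0,0],0]]' 0 
python3 -m inch '[[[0,0,-0.02],0],[[0,0,-0.06],0],[[0,0,-0.1],0],[[0,0,-0.12],0],[[0,0,-0.12],0]]'
python3 - <<'E'
from h import *
import pickle
c=pickle.load(open("w2.pkl","rb")); t=pickle.load(open("top0.pkl","rb"))
print(onz(c,[[366,142]],.049), onz(t,[[219,258.4]],.049))
E
python3 go.py 0.488 0.17 0.20 183.84
```

```text
clock: 7.25
tcp_pos: [0.5505, 0.3185, 0.0819]
orientation: [-0.005, -0.035, 0.999, 0.005]
wrist_force: [-0.9, 0.0, 0.1]
finger_gap: 0.0489
clock: 7.67
tcp_pos: [0.5545, 0.3185, 0.2088]
orientation: [0.0, -0.035, 0.999, 0.007]
wrist_force: [-0.1, 0.3, 0.3]
finger_gap: 0.0854
[[0.49138702 0.17167392 0.049     ]] [[0.48993413 0.16839792 0.049     ]]
t 7.67 tcp [0.5545 0.3185 0.2088] yaw -175.98 tilt 0.77 gap 0.0854 F [-0.1  0.3  0.3] q [0.39 0.44 0.18 1.3  0.01 0.32]
shift [ 0.0767 -0.1436  0.0068] spin 0.2
```

```bash
python3 -m inch '[[[0,-0.036,0],0],[[0,-0.072,0],0],[[0,-0.108,0],0],[[0,-0.143,0],0.2],[[0,-0.143,0],0.2]]' >/dev/null
python3 -m inch '[[[0,0,0],0],[[0,0,0],0]]' >/dev/null
cat > snap.py <<'E'
import sys,pickle
from h import *
n,k=sys.argv[1:3]
c=cam(n); save(c,k+".png"); pickle.dump(c,open(k+".pkl","wb"))
E
python3 snap.py wrist w3; python3 snap.py top t3; python3 snap.py side s3
python3 go.py 0.49 0.17 0.15 183.84
python3 -m inch '[[[0.02,0,0],0],[[0.04,0,0],0],[[0.055,0,0.0],0],[[0.055,0,0],0],[[0.055,0,0],0]]' 
python3 -m inch '[[[0,0,0],0],[[0,0,0],0]]' >/dev/null
python3 snap.py wrist w4; python3 go.py 0.49 0.17 0.15 183.84
python3 - <<'E'
import cv2,numpy as np
a=cv2.imread("pics/w3.png");b=cv2.imread("pics/w4.png");t=cv2.imread("pics/t3.png")
o=np.zeros((600,800,3),np.uint8)
o[:300,:400]=cv2.resize(a,(400,300),interpolation=cv2.INTER_AREA);o[:300,400:]=cv2.resize(b,(400,300),interpolation=cv2.INTER_AREA)
o[300:600,:800]=cv2.resize(t[165:305,80:453],(800,300))
cv2.imwrite("pics/c2.png",o)
E
```

```text
t 8.4 tcp [0.5643 0.1715 0.2062] yaw -176.45 tilt 0.66 gap 0.0856 F [-0.5  0.1  0.3] q [0.15 0.35 0.03 1.26 0.01 0.09]
shift [0.0743 0.0024 0.0563] spin -0.3
clock: 8.82
tcp_pos: [0.5092, 0.1692, 0.2065]
orientation: [0.0, -0.032, 0.999, 0.006]
wrist_force: [1.3, 0.8, 0.3]
finger_gap: 0.0857
t 9.03 tcp [0.51   0.1697 0.2065] yaw -176.3 tilt 0.68 gap 0.0858 F [-0.3  0.1 -0.4] q [ 0.17  0.25 -0.11  1.22  0.01  0.1 ]
shift [0.02   0.001  0.0565] spin -0.1
```

View pics/c2.png

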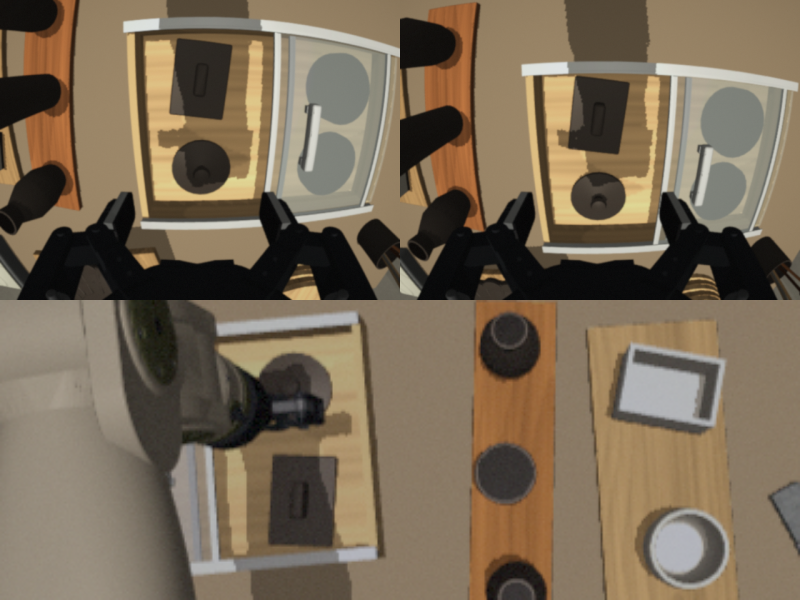

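The cover is now over the fixed panel and both lids are uncovered. The knob is near (402, 158) in the full w3 picture. Next I'll measure the plate outline in three views.

```bash
cat > plate.py <<'E'
from h import *
import pickle
V={}
for n,(u0,v0,u1,v1) in dict(w3=(320,62,480,205),w4=(260,110,380,260),t3=(195,232,250,290)).items():
    c=pickle.load(open(n+".pkl","rb")); hsv=cv2.cvtColor(c["image"],cv2.COLOR_RGB2HSV)
    m=np.zeros((480,640),np.uint8)
    m[v0:v1,u0:u1]=(hsv[v0:v1,u0:u1,1]<70)&(hsv[v0:v1,u0:u1,2]<110)
    m=cv2.morphologyEx(m,cv2.MORPH_OPEN,np.ones((3,3),np.uint8))
    k=max(cv2.findContours(m,cv2.RETR_EXTERNAL,cv2.CHAIN_APPROX_NONE)[0],key=cv2.contourArea).reshape(-1,2)
    p=onz(c,k,.021)[:,:2]; r=cv2.minAreaRect((p*1000).astype(np.float32)); b=cv2.boxPoints(r)/1000
    print(n,k.min(0),k.max(0),[np.round(x,2) for x in r])
    # approx corners in pixels: contour points closest to box corners
    C=np.array([k[np.argmin(np.linalg.norm(p-q,axis=1))] for q in b]); o=np.argsort(b[:,0]+3*b[:,1]) ; V[n]=(c,C[o])
for a,bb in (("w3","w4"),("w3","t3"),("w4","t3")):
    X=[]
    for i in range(4):
        A=[];y=[]
        for n in (a,bb):
            c,C=V[n]; d=rays(c,C[i])[0]; d/=np.linalg.norm(d); M=np.eye(3)-np.outer(d,d); A.append(M); y.append(M@c["C"])
        X.append(np.linalg.lstsq(np.vstack(A),np.hstack(y),rcond=None)[0])
    X=np.array(X); print(a,bb,"centre",X.mean(0).round(4),"z",X[:,2].round(4))
E
python3 plate.py
```

```text
w3 [320  67] [369 189] [array([492.09, 188.3 ]), array([ 43.33, 105.85]), np.float64(86.87)]
w4 [271 123] [364 243] [array([490.53, 172.53]), array([ 74.48, 105.54]), np.float64(86.64)]
t3 [206 238] [235 279] [array([490.75, 170.62]), array([ 75.25, 106.57]), np.float64(88.81)]
w3 w4 centre [0.4838 0.1837 0.0655] z [0.0934 0.147  0.013  0.0087]
w3 t3 centre [ 0.4964  0.1906 -0.063 ] z [-0.1011 -0.1609  0.001   0.009 ]
w4 t3 centre [0.4921 0.1734 0.009 ] z [ 0.0173  0.0106 -0.0026  0.0106]
```

```bash
sed -i 's/w3=(320,62,480,205)/w3=(255,52,385,205)/' plate.py; python3 plate.py
python3 - <<'E'
from h import *
import pickle
for n in("w3","w4"):
    c=pickle.load(open(n+".pkl","rb")); P=cloud(c)
    v0,v1,u0,u1=dict(w3=(60,195,265,375),w4=(120,245,265,370))[n]
    S=P[v0:v1,u0:u1]; k=(S[...,2]>.041)&(S[...,2]<.06); q=S[k]
    print(n,k.sum(),q.mean(0),np.median(q[:,2]),[np.round(x,1) for x in cv2.minAreaRect((q[:,:2]*1000).astype(np.float32))])
E
```

```text
w3 [273  63] [369 189] [array([491.25, 172.59]), array([ 74.36, 106.18]), np.float64(86.61)]
w4 [271 123] [364 243] [array([490.53, 172.53]), array([ 74.48, 105.54]), np.float64(86.64)]
t3 [206 238] [235 279] [array([490.75, 170.62]), array([ 75.25, 106.57]), np.float64(88.81)]
w3 w4 centre [0.4925 0.1729 0.0113] z [0.0234 0.0001 0.013  0.0087]
w3 t3 centre [0.4919 0.1733 0.0121] z [0.0228 0.0157 0.001  0.009 ]
w4 t3 centre [0.4921 0.1734 0.009 ] z [ 0.0173  0.0106 -0.0026  0.0106]
w3 1049 [0.49102409 0.17254195 0.04838755] 0.048580590342221674 [array([491.5, 172.6]), array([16.3, 44.2]), np.float64(87.1)]
w4 971 [0.48994707 0.17255648 0.04821931] 0.04851009899822295 [array([491.1, 172.5]), array([16.7, 44.2]), np.float64(87.3)]
```

```bash
python3 go.py 0.491 0.1725 0.08 177
python3 -m inch '[[[0.01,0.003,0.03],3],[[0.019,0.004,0.06],6],[[0.019,0.004,0.09],6.7],[[0.019,0.004,0.12],6.7],[[0.019,0.004,0.125],6.7]]' 
python3 -m inch '[[[0,0,0],0],[[0,0,0],0]]' >/dev/null
python3 go.py 0.491 0.1725 0.025 177
```

```text
t 9.03 tcp [0.51   0.1697 0.2065] yaw -176.3 tilt 0.68 gap 0.0858 F [-0.3  0.1 -0.4] q [ 0.17  0.25 -0.11  1.22  0.01  0.1 ]
shift [0.019  0.0026 0.1265] spin 6.7
clock: 9.45
tcp_pos: [0.4878, 0.1733, 0.0768]
orientation: [-0.004, 0.026, 1.0, 0.005]
wrist_force: [-1.5, -0.1, -0.8]
finger_gap: 0.0857
t 9.62 tcp [0.4878 0.1732 0.0767] yaw 176.99 tilt 0.77 gap 0.0854 F [-1.   0.1 -0.8] q [ 0.18  0.31 -0.36  0.91  0.01  0.23]
shift [-0.0037 -0.0011  0.0517] spin -0.0
```

```bash
python3 -m inch '[[[-0.003,-0.001,0.02],0],[[-0.003,-0.001,0.04],0],[[-0.003,-0.001,0.05],0],[[-0.003,-0.001,0.051],0],[[-0.003,-0.001,0.051],0]]' 
python3 go.py 0.491 0.1725 0.025 177
python3 snap.py wrist w5
```

```text
clock: 10.03
tcp_pos: [0.4907, 0.1727, 0.0264]
orientation: [-0.004, 0.026, 1.0, 0.005]
wrist_force: [0.3, -0.1, 1.5]
finger_gap: 0.0853
t 10.03 tcp [0.4907 0.1727 0.0264] yaw 176.99 tilt 0.76 gap 0.0853 F [ 0.3 -0.1  1.5] q [ 0.18  0.37 -0.41  0.79  0.01  0.23]
shift [-0.0003 -0.0002  0.0014] spin -0.0
```

View pics/w5.png

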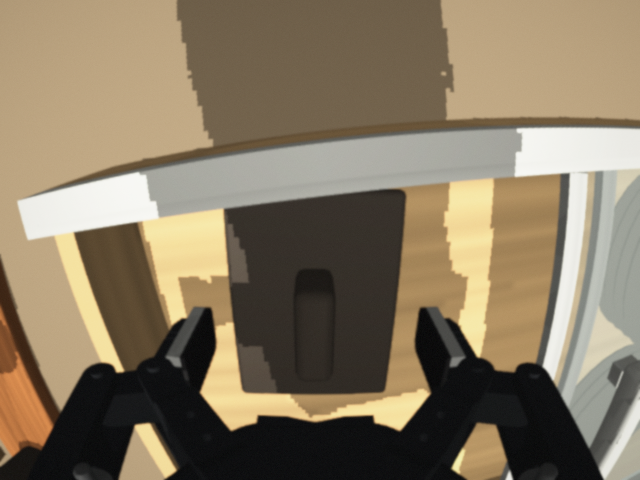

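The knob (295–335, 270–380) is centred between the fingers and square to them, so I'll close and lift.

```bash
python3 -m inch '[[[0,0,0],0],[[0,0,0],0],[[0,0,0],0],[[0,0,0],0],[[0,0,0],0]]' 1 50 >/dev/null
python3 -m inch '[[[0,0,0],0],[[0,0,0],0],[[0,0,0],0],[[0,0,0],0]]'
python3 go.py 
python3 -m inch '[[[0,0,-0.005],0],[[0,0,-0.015],0],[[0,0,-0.03],0],[[0,0,-0.045],0],[[0,0,-0.06],0]]'
python3 -m inch '[[[0,0,-0.025],0],[[0,0,-0.05],0],[[0,0,-0.075],0],[[0,0,-0.085],0],[[0,0,-0.085],0]]'
python3 -m inch '[[[0,0,0],0],[[0,0,0],0],[[0,0,0],0]]' 
python3 go.py; python3 snap.py wrist w6; python3 snap.py side s6
```

```text
clock: 10.83
tcp_pos: [0.4915, 0.1729, 0.0275]
orientation: [-0.003, 0.026, 1.0, 0.005]
wrist_force: [-0.8, 0.2, 4.1]
finger_gap: 0.0147
t 10.83 tcp [0.4915 0.1729 0.0275] yaw 177.0 tilt 0.71 gap 0.0147 F [-0.8  0.2  4.1] q [ 0.18  0.37 -0.41  0.79  0.01  0.23]
clock: 11.25
tcp_pos: [0.4916, 0.1721, 0.0885]
orientation: [-0.004, 0.026, 1.0, 0.005]
wrist_force: [-0.4, 0.3, -0.9]
finger_gap: 0.0147
clock: 11.67
tcp_pos: [0.4941, 0.1715, 0.1765]
orientation: [-0.001, 0.026, 1.0, 0.006]
wrist_force: [0.2, -0.3, -1.4]
finger_gap: 0.0148
clock: 11.92
tcp_pos: [0.4931, 0.1714, 0.175]
orientation: [-0.002, 0.026, 1.0, 0.005]
wrist_force: [0.4, 0.2, -1.4]
finger_gap: 0.015
t 11.92 tcp [0.4931 0.1714 0.175 ] yaw 176.99 tilt 0.67 gap 0.015 F [ 0.4  0.2 -1.4] q [ 0.17  0.24 -0.2   1.14  0.01  0.23]
```

View pics/w6.png

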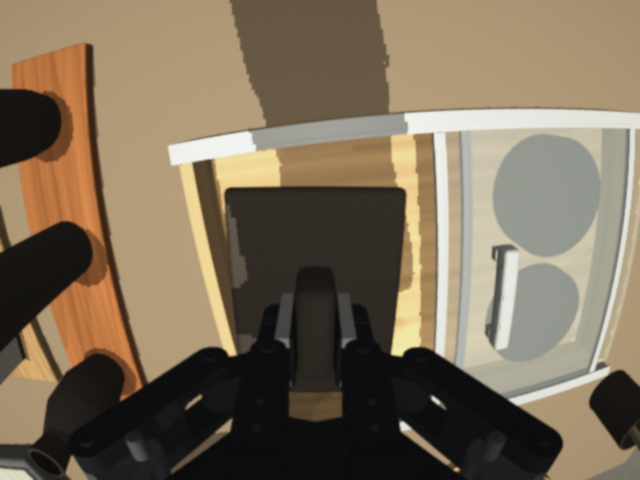

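The lid hangs from the fingers, square in the jaws, with the knob between the pads at (317, 320). I'll lift higher, spin, then cross.

```bash
python3 -m inch '[[[0,0,-0.025],-5.4],[[0,0,-0.05],-10.8],[[0,0,-0.075],-16.2],[[0,0,-0.1],-21.6],[[0,0,-0.115],-27]]' >/dev/null
python3 -m inch '[[[0,0,0],-5.4],[[0,0,0],-10.8],[[0,0,0],-16.2],[[0,0,0],-21.6],[[0,0,0],-27]]' >/dev/null
python3 -m inch '[[[0,0,0],-5.4],[[0,0,0],-10.8],[[0,0,0],-16.2],[[0,0,0],-21.6],[[0,0,0],-27.4]]' >/dev/null
python3 -m inch '[[[0,0,0],0],[[0,0,0],0]]' >/dev/null
python3 go.py 0.61 -0.268 0.29 258.6; python3 snap.py side s6
```

```text
t 13.43 tcp [0.4931 0.17   0.2889] yaw -100.95 tilt 0.75 gap 0.0149 F [-0.2 -0.5 -1.9] q [ 0.17  0.2   0.04  1.41  0.01 -1.21]
shift [ 0.4078 -0.198  -0.0066] spin 0.4
```

```bash
python3 -m inch '[[[0.01,-0.0049,0],0],[[0.03,-0.0146,0],0],[[0.055,-0.0267,0],0],[[0.08,-0.0388,-0.001],0],[[0.105,-0.051,-0.002],0]]'
python3 -m inch '[[[0.025,-0.0121,0],0],[[0.05,-0.0243,0],0],[[0.075,-0.0364,0],0],[[0.1,-0.0486,0],0],[[0.125,-0.0607,0],0]]'
python3 go.py 0.61 -0.268 0.29 258.6
```

```text
clock: 13.9
tcp_pos: [0.5234, 0.0555, 0.2895]
orientation: [0.0, -0.636, 0.772, 0.006]
wrist_force: [0.5, -0.2, -2.0]
finger_gap: 0.015
clock: 14.32
tcp_pos: [0.559, -0.081, 0.2877]
orientation: [-0.0, -0.635, 0.772, 0.006]
wrist_force: [0.8, -0.1, -1.8]
finger_gap: 0.015
t 14.32 tcp [ 0.559  -0.081   0.2877] yaw -101.15 tilt 0.73 gap 0.015 F [ 0.8 -0.1 -1.8] q [-0.29  0.29  0.16  1.44  0.01 -1.67]
shift [ 0.1736 -0.0861 -0.0046] spin 0.3
```

```bash
python3 -m inch '[[[0.025,-0.0124,0],0],[[0.05,-0.0248,0],0],[[0.075,-0.0372,0],0],[[0.1,-0.05,0],0],[[0.11,-0.0546,0],0.3]]'
python3 -m inch '[[[0,0,0],0],[[0,0,0],0],[[0,0,0],0]]' 
python3 go.py 0.61 -0.268 0.29 258.6; python3 snap.py wrist w7; python3 snap.py top t7; python3 snap.py side s7
python3 - <<'E'
import cv2,numpy as np
a=cv2.imread("pics/w7.png");b=cv2.imread("pics/s7.png");t=cv2.imread("pics/t7.png")
o=np.zeros((600,800,3),np.uint8)
o[:360,:480]=cv2.resize(a,(480,360),interpolation=cv2.INTER_AREA);o[:240,480:]=cv2.resize(t,(320,240),interpolation=cv2.INTER_AREA)
o[360:,:320]=cv2.resize(b,(320,240),interpolation=cv2.INTER_AREA); o[360:,320:]=t[120:360,160:640]
cv2.imwrite("pics/c3.png",o)
E
```

```text
clock: 14.73
tcp_pos: [0.5916, -0.204, 0.2852]
orientation: [-0.001, -0.631, 0.776, 0.006]
wrist_force: [-0.1, 0.8, -2.4]
finger_gap: 0.0149
clock: 14.98
tcp_pos: [0.5912, -0.2034, 0.285]
orientation: [-0.001, -0.631, 0.776, 0.007]
wrist_force: [0.7, 0.3, -1.3]
finger_gap: 0.0152
t 14.98 tcp [ 0.5912 -0.2034  0.285 ] yaw -101.74 tilt 0.76 gap 0.0152 F [ 0.7  0.3 -1.3] q [-0.46  0.42  0.33  1.5   0.   -1.83]
shift [ 0.0593 -0.0315 -0.0058] spin -0.3
```

View pics/c3.png

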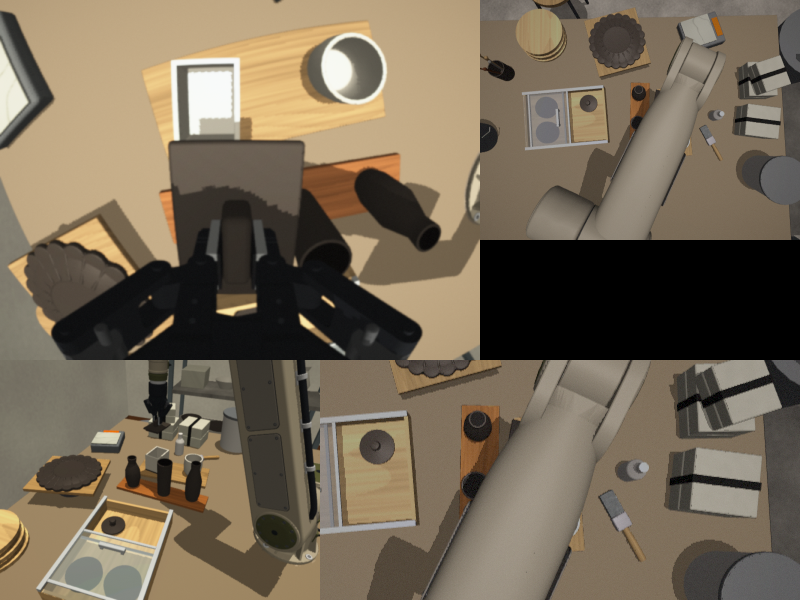

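The wrist view shows the caddy rim at about (228–322, 78–188) in full-picture pixels, with its lower end close to the lid's edge. I'll step back 35 mm for a full view and triangulate the rim from both places.

```bash
python3 -m inch '[[[-0.015,0,0],0],[[-0.03,0,0],0],[[-0.037,0,0],0],[[-0.037,0,0],0],[[-0.037,0,0],0]]' >/dev/null
python3 -m inch '[[[0,0,0],0],[[0,0,0],0],[[0,0,0],0]]' >/dev/null
python3 go.py; python3 snap.py wrist w8
cat > rim.py <<'E'
from h import *
import pickle
V={}
for n in ("w7","w8"):
    c=pickle.load(open(n+".pkl","rb")); P=cloud(c)
    for lo,hi in ((.095,.115),(.1,.112)):
        m=np.zeros((480,640),np.uint8); m[40:235,190:345]=((P[...,2]>lo)&(P[...,2]<hi))[40:235,190:345]
        k=max(cv2.findContours(m,cv2.RETR_EXTERNAL,cv2.CHAIN_APPROX_NONE)[0],key=cv2.contourArea).reshape(-1,2)
        r=cv2.minAreaRect((onz(c,k,.105)[:,:2]*1000).astype(np.float32))
        print(n,"depth",k.min(0),k.max(0),m.sum(),"zmed",np.nanmedian(P[m>0][:,2]).round(4),[np.round(x,1) for x in r])
    hsv=cv2.cvtColor(c["image"],cv2.COLOR_RGB2HSV)
    print(n,"rim colour sample",[hsv[v,u].tolist() for u,v in ((232,130),(234,130),(238,130))])
    o=np.argsort(cv2.boxPoints(r)@[1,3]); b=cv2.boxPoints(r)/1000
    p=onz(c,k,.105)[:,:2]; V[n]=(c,np.array([k[np.argmin(np.linalg.norm(p-q,axis=1))] for q in b])[o])
for i in range(4):
    A=[];y=[]
    for n in V:
        c,C=V[n]; d=rays(c,C[i])[0]; d/=np.linalg.norm(d); M=np.eye(3)-np.outer(d,d); A.append(M); y.append(M@c["C"])
    print("corner",V["w7"][1][i],V["w8"][1][i],np.linalg.lstsq(np.vstack(A),np.hstack(y),rcond=None)[0].round(3))
E
python3 rim.py
python3 - <<'E'
import cv2; a=cv2.imread("pics/w8.png"); cv2.imwrite("pics/c4.png",cv2.resize(a[30:250,180:440],None,fx=2.7,fy=2.7,interpolation=cv2.INTER_CUBIC))
E
```

```text
t 15.8 tcp [ 0.599  -0.1659  0.2862] yaw -101.56 tilt 0.66 gap 0.0153 F [-0.2  0.1 -1. ] q [-0.4   0.41  0.32  1.49  0.   -1.77]
w7 depth [228  77] [319 186] 2407 zmed 0.105 [array([ 609.6, -274.4]), array([94.9, 78.4]), np.float64(78.3)]
w7 depth [228  77] [319 186] 2258 zmed 0.105 [array([ 609.6, -274.4]), array([94.9, 78.4]), np.float64(78.3)]
w7 rim colour sample [[45, 4, 250], [38, 4, 249], [24, 35, 102]]
w8 depth [229  40] [320 160] 2889 zmed 0.1049 [array([ 611.4, -265.2]), array([107.4,  78.5]), np.float64(77.9)]
w8 depth [229  40] [320 160] 2621 zmed 0.105 [array([ 611.4, -265.2]), array([107.4,  78.5]), np.float64(77.9)]
w8 rim colour sample [[38, 4, 251], [40, 3, 251], [28, 23, 153]]
corner [319  77] [320  40] [ 0.56  -0.317  0.054]
corner [229  81] [229  40] [ 0.64  -0.329  0.093]
corner [319 185] [319 159] [ 0.586 -0.177 -0.101]
corner [232 186] [232 160] [ 0.709 -0.203 -0.1  ]
```

View pics/c4.png

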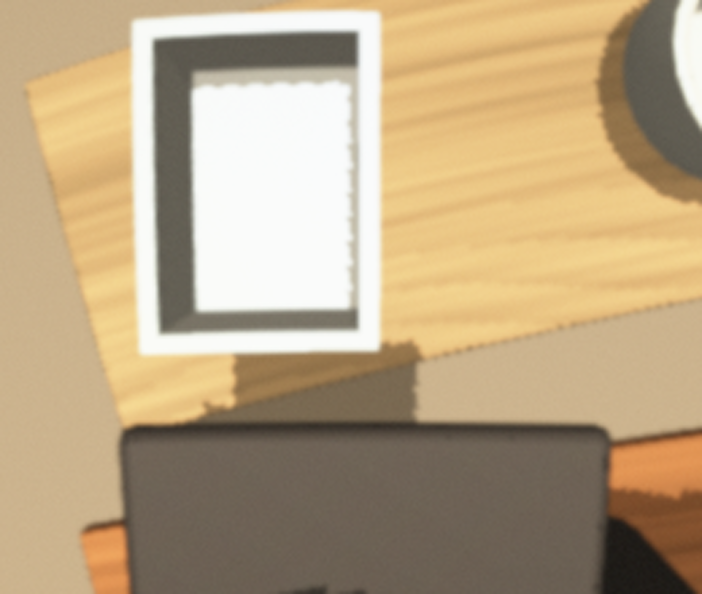

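In w8 the whole rim is visible, with corners about (229, 37), (321, 34), (320, 160) and (232, 161). My mask clipped at row 40, so I'll widen it and triangulate using the far corners, which both views show.

```bash
sed -i 's/40:235,190:345/10:235,190:345/g' rim.py; python3 rim.py | grep -v colour
python3 - <<'E'
# held lid from w8: plate top in depth and its outline, relative to tool
from h import *
import pickle
for n in ("w7","w8"):
    c=pickle.load(open(n+".pkl","rb")); P=cloud(c)
    S=P[185:420,215:415]; 
    k=(S[...,2]>.268)&(S[...,2]<.29)
    m=np.zeros((480,640),np.uint8); m[185:420,215:415]=k
    q=P[m>0]; A=np.c_[q[:,:2],np.ones(len(q))]; f=np.linalg.lstsq(A,q[:,2],rcond=None)[0]; res=q[:,2]-A@f; g=abs(res)<.004; f=np.linalg.lstsq(A[g],q[g,2],rcond=None)[0]
    print(n,"plate z",np.median(q[:,2]).round(4),"tilt",f[:2].round(4),[np.round(x,1) for x in cv2.minAreaRect((q[g][:,:2]*1000).astype(np.float32))])
E
```

```text
w7 depth [228  77] [319 186] 2407 zmed 0.105 [array([ 609.6, -274.4]), array([94.9, 78.4]), np.float64(78.3)]
w7 depth [228  77] [319 186] 2258 zmed 0.105 [array([ 609.6, -274.4]), array([94.9, 78.4]), np.float64(78.3)]
w8 depth [229  34] [320 160] 3326 zmed 0.1049 [array([ 611.1, -266.8]), array([110.3,  78.5]), np.float64(78.5)]
w8 depth [229  34] [320 160] 3058 zmed 0.105 [array([ 611.1, -266.8]), array([110.3,  78.5]), np.float64(78.5)]
corner [319  77] [320  34] [ 0.562 -0.312  0.107]
corner [229  81] [229  38] [ 0.637 -0.327  0.108]
corner [319 185] [319 159] [ 0.586 -0.177 -0.101]
corner [232 186] [232 160] [ 0.709 -0.203 -0.1  ]
w7 plate z 0.2782 tilt [-0.0026  0.0182] [array([ 590.2, -201.5]), array([110.3,  78.5]), np.float64(78.2)]
w8 plate z 0.2794 tilt [-0.0017  0.017 ] [array([ 598.4, -163.5]), array([111.4,  78.6]), np.float64(78.1)]
```

```bash
python3 go.py 0.611 -0.2687 0.286 258.9
python3 -m inch '[[[0.02,0,0],0],[[0.045,-0.004,0],0],[[0.07,-0.006,0],0],[[0.09,-0.008,0],-0.2],[[0.098,-0.0092,0],-0.4]]'
python3 -m inch '[[[0,0,0],0],[[0,0,0],0],[[0,0,0],0]]' >/dev/null
python3 go.py 0.611 -0.2687 0.2 258.9
```

```text
t 15.85 tcp [ 0.599  -0.1659  0.2861] yaw -101.56 tilt 0.66 gap 0.0147 F [ 0.2  0.1 -2.2] q [-0.4   0.41  0.32  1.49  0.   -1.77]
shift [ 0.0983 -0.0323 -0.0008] spin -0.5
clock: 16.27
tcp_pos: [0.5877, -0.2669, 0.2849]
orientation: [-0.001, -0.634, 0.773, 0.006]
wrist_force: [-0.7, -0.3, -1.1]
finger_gap: 0.0152
t 16.52 tcp [ 0.5877 -0.2662  0.2848] yaw -101.32 tilt 0.69 gap 0.0148 F [-0.9  0.8 -1. ] q [-0.55  0.47  0.4   1.52  0.   -1.92]
shift [-0.0016 -0.0242  0.0846] spin -0.2
```

```bash
python3 -m inch '[[[0,-0.012,0],0],[[-0.001,-0.024,0],0],[[-0.0016,-0.0242,0.02],-0.1],[[-0.0016,-0.0242,0.045],-0.2],[[-0.0016,-0.0242,0.06],-0.2]]'
python3 -m inch '[[[0,0,0],0],[[0,0,0],0],[[0,0,0],0]]' >/dev/null
python3 go.py 0.611 -0.2687 0.17 258.9
```

```text
clock: 16.93
tcp_pos: [0.6114, -0.267, 0.2227]
orientation: [-0.001, -0.636, 0.772, 0.007]
wrist_force: [-0.3, -0.8, -2.9]
finger_gap: 0.0153
t 17.18 tcp [ 0.6119 -0.2661  0.224 ] yaw -100.93 tilt 0.71 gap 0.0149 F [-0.9 -0.6 -1.5] q [-0.53  0.51  0.33  1.4   0.   -1.91]
shift [ 0.003  -0.0002  0.0539] spin 0.2
```

```bash
python3 -m inch '[[[0.003,0,0.015],0],[[0.003,0,0.035],0],[[0.003,0,0.055],0],[[0.003,0,0.06],0],[[0.003,0,0.06],0]]'
python3 -m inch '[[[0,0,0],0],[[0,0,0],0],[[0,0,0],0]]' >/dev/null
python3 go.py 0.611 -0.2687 0.139 258.9; python3 snap.py wrist w9;  python3 snap.py side s9
python3 - <<'E'
import cv2,numpy as np
a=cv2.imread("pics/w9.png"); s=cv2.imread("pics/s9.png")
o=np.zeros((600,800,3),np.uint8); o[:300,:400]=cv2.resize(a,(400,300),interpolation=cv2.INTER_AREA); o[300:,:400]=cv2.resize(s,(400,300),interpolation=cv2.INTER_AREA)
o[:480,400:]=cv2.resize(s[130:250,265:365],(400,480),interpolation=cv2.INTER_CUBIC); cv2.imwrite("pics/c5.png",o)
E
```

```text
clock: 17.6
tcp_pos: [0.6104, -0.2681, 0.1636]
orientation: [-0.001, -0.637, 0.771, 0.007]
wrist_force: [0.4, -0.4, -1.2]
finger_gap: 0.015
t 17.85 tcp [ 0.6113 -0.2686  0.1655] yaw -100.92 tilt 0.64 gap 0.0151 F [-0.2  0.1 -1.3] q [-0.54  0.53  0.21  1.26  0.   -1.92]
shift [0.0003 0.     0.0265] spin 0.2
```

View pics/c5.png

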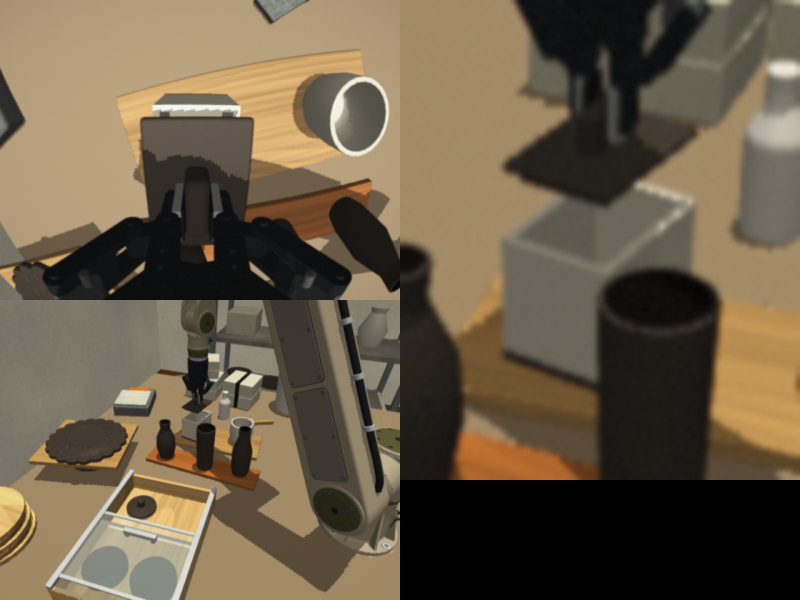

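The lid sits about 38 mm above the rim, directly over it and parallel. I'll make the final descent of 26 mm and then check it numerically.

```bash
python3 -m inch '[[[0,0,0.006],0.1],[[0,0,0.013],0.2],[[0,0,0.02],0.2],[[0,0,0.025],0.2],[[0,0,0.026],0.2]]'
python3 -m inch '[[[0,0,0],0],[[0,0,0],0],[[0,0,0],0],[[0,0,0],0]]' >/dev/null
python3 go.py 0.611 -0.2687 0.139 258.9; python3 snap.py wrist w10;  python3 snap.py side s10; python3 snap.py top t10
python3 - <<'E'
from h import *
import pickle
c=pickle.load(open("w10.pkl","rb")); P=cloud(c)
m=np.zeros((480,640),np.uint8); S=P[...,2]; m[150:420,200:430]=((S>.12)&(S<.148))[150:420,200:430]
q=P[m>0]; A=np.c_[q[:,:2],np.ones(len(q))]; g=abs(q[:,2]-np.median(q[:,2]))<.004; f=np.linalg.lstsq(A[g],q[g,2],rcond=None)[0]
print("plate z",np.median(q[:,2]).round(4),"tilt",f[:2].round(4),[np.round(x,1) for x in cv2.minAreaRect((q[g][:,:2]*1000).astype(np.float32))])
m[:]=0; m[60:260,190:420]=((S>.098)&(S<.112))[60:260,190:420]
q=P[m>0]; print("rim seen",len(q), q.min(0).round(3),q.max(0).round(3))
c=pickle.load(open("s10.pkl","rb")); P=cloud(c); S=P[...,2]
for nm,lo,hi in (("lid",.124,.15),("rim",.099,.111)):
    m=np.zeros((480,640),np.uint8); m[130:250,265:365]=((S>lo)&(S<hi))[130:250,265:365]; q=P[m>0]; q=q[(abs(q[:,0]-.61)<.1)&(abs(q[:,1]+.268)<.1)]
    print("side",nm,len(q),np.median(q[:,2]).round(4),[np.round(x,1) for x in cv2.minAreaRect((q[:,:2]*1000).astype(np.float32))])
a=cv2.imread("pics/w10.png"); s=cv2.imread("pics/s10.png")
o=np.zeros((480,800,3),np.uint8); o[:300,:400]=cv2.resize(a,(400,300),interpolation=cv2.INTER_AREA)
o[:,400:]=cv2.resize(s[130:250,265:365],(400,480),interpolation=cv2.INTER_CUBIC); cv2.imwrite("pics/c6.png",o)
E
```

```text
clock: 18.37
tcp_pos: [0.6098, -0.2677, 0.1368]
orientation: [-0.001, -0.635, 0.772, 0.007]
wrist_force: [-0.0, 0.7, -2.0]
finger_gap: 0.0154
t 18.7 tcp [ 0.61   -0.2678  0.1371] yaw -101.12 tilt 0.82 gap 0.0147 F [ 0.3 -0.6 -1.7] q [-0.54  0.54  0.16  1.21  0.   -1.91]
shift [ 0.0007 -0.0011 -0.0019] spin -0.0
plate z 0.1303 tilt [-0.0043  0.018 ] [array([ 609. , -265.8]), array([110.5,  78.7]), np.float64(78.8)]
rim seen 1967 [ 0.562 -0.328  0.098] [ 0.639 -0.308  0.107]
side lid 612 0.1302 [array([ 608.4, -265.1]), array([111.3,  79.5]), np.float64(78.4)]
side rim 194 0.1032 [array([ 610.3, -265.9]), array([113.9,  80.6]), np.float64(78.8)]
```

View pics/c6.png

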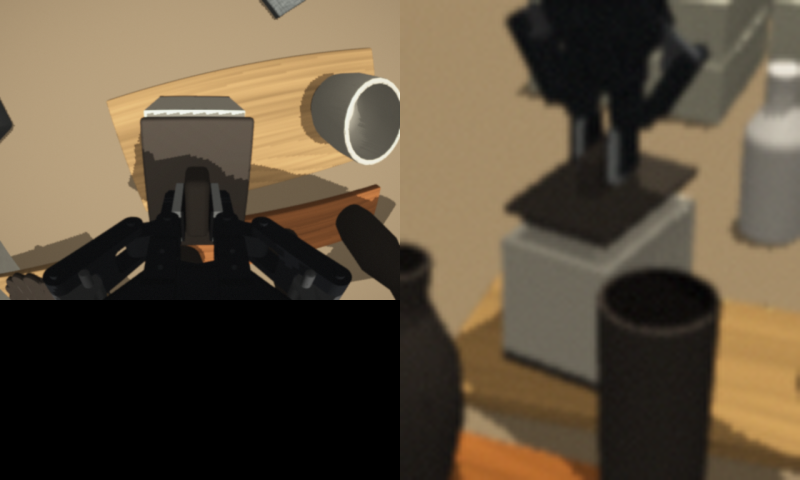

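```bash
python3 - <<'E'
from h import *
import pickle
for n in ("s10","t10"):
    c=pickle.load(open(n+".pkl","rb")); P=cloud(c); k=(abs(P[...,2]-.092)<.006)&(abs(P[...,0]-.55)<.06)&(abs(P[...,1]-.31)<.06)
    q=P[k]; print(n,"handle",len(q),np.median(q,axis=0).round(4) if len(q) else None)
E
python3 -m inch '[[[0,0,0],0],[[0,0,0],0],[[0,0,0],0]]'; python3 go.py
```

```text
s10 handle 509 [0.5472 0.3207 0.0917]
t10 handle 231 [0.5487 0.3153 0.0929]
clock: 19.1
tcp_pos: [0.6101, -0.2678, 0.1373]
orientation: [-0.001, -0.635, 0.772, 0.007]
wrist_force: [0.5, -1.1, -0.7]
finger_gap: 0.0149
t 19.1 tcp [ 0.6101 -0.2678  0.1373] yaw -101.12 tilt 0.81 gap 0.0149 F [ 0.5 -1.1 -0.7] q [-0.54  0.54  0.16  1.21  0.   -1.91]
```

```bash
python3 -c "
from workcell import env
print(env.hand_in()); print(env.get_state()['tcp_pos'])"
```

```text
the job is handed in; nothing more can be done
None
the job is handed in; nothing more can be done
```

I slid the cover open by its handle and lifted the rectangular lid out by its knob. I carried it over the vases and handed in at about 19 s with the gripper still holding it over the caddy. No verdict is reported.

**Last checks:**
- **Cover:** about 0.18 m open, with the handle at y ≈ 0.318 m against about 0.138 m when shut. The side and top cameras differ by 5 mm on this.
- **Height:** the lid's lower edge is about 10 mm above the rim. The top of its plate measures 0.130 m and the rim 0.105 m. Triangulating two rim corners gave 0.107–0.108 m, which would make the gap nearer 8 mm.
- **Centring:** the lid's centre is about 2 mm from the mouth's centre. The cameras disagree by 1–2 mm, and I left it there because the limit is 7 mm.
- **Squareness and level:** the long sides are parallel within about 0.01 rad, and the lid tilts about 0.02 rad.
- **Grip and motion:** the grip is steady and the arm is still, with no sudden force at the wrist over the caddy.
- **Other ware:** nothing looked moved in the pictures, but I did not measure each piece again.

**Disagreements and slips on the way:**
- The first wrist reading of the handle was 5 mm off because the arm was still moving; I used the fixed cameras instead.
- Triangulating the lid's plate from its corners gave a noisy height (9–12 mm instead of 21 mm), so I relied on the depth reading of the knob top, 48.5 mm against 49 mm expected.
- I mistyped one sideways shift on the approach at height and corrected it before descending.

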